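# Set out the rivet bench tray

### The job

Set out the plywood bench tray: lay the brass drift punch in the narrow bay on the side where the grey lidded rivet chest stands and the steel center punch in the narrow bay on the other side, each flat on the floor and lengthwise in its bay. Between them, in the middle of the wide bay, stand the widest rivet pot, with the middle-sized pot nested inside it and the slim pot nested inside that, all upright. Leave the snips and the aluminium angle where they lie.

Things in the scene. Friction and masses are not known exactly. Their poses are not given: they have to be found in the camera images.
- tray: Fixed low plywood tray with three parallel bays, 165 mm long (its x) by 224 mm wide (its y). Origin: centre of its underside. x runs along the bays, y across them. Floor 3 mm thick, so its top is at z 3 mm; all lips (dark, 4 mm thick) reach z 7 mm. The wide middle bay is 88 mm wide, centred on y = 0; the two narrow bays are 60 mm wide, centred on y = +78 mm and y = -78 mm. Inner length of each bay 157 mm, centred on x = 0.
- chest: Fixed grey steel rivet chest, 160 x 240 mm, 80 mm high, its hinged lid standing open at its far side to about 220 mm, rivets in its compartments. It stands beyond the tray, clearly towards one end of the tray's y (left or right); a low lidless wooden crate of strip stock stands towards the other. Origin: middle of the lower edge of its front; x points away from the robot.
- drift: Brass drift punch, 135 mm long: hexagonal bar 14 mm across flats and 95 mm long, then a slimmer tapered nose of 40 mm. Lies on a flat. Origin: on its axis at mid-length, 7 mm above what it lies on; x points along it towards the nose; the hexagonal bar runs from x = -67.5 to +27.5 mm.
- center_punch: Steel center punch, 95 mm long, shorter and thinner than the drift: hexagonal bar 12 mm across flats, with a short round head at one end and a conical point at the other. Lies on a flat. Origin: on its axis at mid-length, 6 mm above what it lies on; x points along it towards the point; the hexagonal bar runs from x = -37.5 to +27.5 mm.
- pot_wide: Widest and lowest of three plain round open steel rivet pots, straight-sided: 66 mm outer diameter, 24 mm high, wall and bottom 3 mm (60 mm inside). Stands upright. Origin: centre of its underside; z up through the mouth.
- pot_middle: Middle-sized steel rivet pot: 46 mm outer diameter, 41 mm high, wall and bottom 3 mm (40 mm inside). Stands upright. Origin: centre of its underside; z up. Nested in the widest pot its bottom is 3 mm above that pot's underside and its rim stands 20 mm above that pot's rim.
- pot_slim: Slimmest and tallest steel rivet pot: 29 mm outer diameter, 57 mm high, wall and bottom 3 mm. Stands upright. Origin: centre of its underside; z up. Nested in the middle pot its bottom is 3 mm above that pot's underside and its rim stands 19 mm above that pot's rim.
- angle: Bystander: loose aluminium angle offcut, 110 mm long (its x), 28 mm wide, 28 mm high. Origin: centre of its underside.
- snips: Bystander: loose yellow-handled aviation snips, about 215 mm long (its x, towards the blades), 60 mm wide, 19 mm high, lying beyond the tray. Origin: on the bench surface, near its mid-length.

How it is judged (in metres and radians):
At the end, for the whole second after the job is handed in: Drift flat in the narrow bay on the chest's side, center punch flat in the other (within 0.3 rad of lengthwise). Wide pot on the wide bay's floor, within 15 mm of its middle each way; middle pot seated in it, slim pot seated in that, upright within 0.06 rad. All released and at rest (((y of chest in the frame of tray above 0 m and y of drift in the frame of tray between 0.054 and 0.102 m and y of center_punch in the frame of tray between -0.102 and -0.054 m) or (y of chest in the frame of tray below 0 m and y of drift in the frame of tray between -0.102 and -0.054 m and y of center_punch in the frame of tray between 0.054 and 0.102 m)) and x of drift in the frame of tray between -0.04 and 0.04 m and z of drift in the frame of tray between 0.006 and 0.013 m and angle between the x axis of each of drift, center_punch and the x axis of tray, either way round below 0.3 rad and x of center_punch in the frame of tray between -0.04 and 0.04 m and z of center_punch in the frame of tray between 0.005 and 0.012 m and x of pot_wide in the frame of tray between -0.015 and 0.015 m and y of pot_wide in the frame of tray between -0.015 and 0.015 m and z of pot_wide in the frame of tray between 0.001 and 0.006 m and horizontal distance between pot_middle and pot_wide below 0.01 m and z of pot_middle in the frame of pot_wide between 0.001 and 0.006 m and horizontal distance between pot_slim and pot_middle below 0.009 m and z of pot_slim in the frame of pot_middle between 0.001 and 0.006 m and angle between each of pot_wide, pot_middle, pot_slim's own z axis and vertical below 0.06 rad and linear speed of each of drift, center_punch, pot_wide, pot_middle, pot_slim below 0.02 m/s); the robot touches nothing.
It fails at once if the aluminium angle is moved by more than 15 mm (distance of angle from where it was at the start of the episode above 0.015 m).
It fails at once if the snips are moved by more than 15 mm (distance of snips from where it was at the start of the episode above 0.015 m).
It also fails if it takes over 120 s, if anything falls off the work surface, if the arm or the gripper's body presses on something with over 40 N, if the wrist force passes 120 N, or if a joint passes its speed limit or range.

### The arm

A 6-joint arm with a two-finger parallel gripper is mounted at the origin on the work surface. World frame = base frame: x ahead of the robot, y to its left, z up, the work surface at z = 0. Lengths are in mm, angles in rad, forces in N, time in s.
With the tool pointing down it reaches from about 275 to 750 mm from the base axis. Payload 10.2 kg.
Tool frame: the origin (TCP) lies at the very end of the fingers, on their centre line; the grasp point (between the pads) lies arm.grasp_offset behind it (arm.grasp_offset is the distance from the TCP to the grasp point, in mm); z points along the fingers, y is the direction in which the jaws open and shut (so a half turn about z gives the same grasp; the last joint's range is limited). The gripper opens to 88 mm and grips with 3 to 60 N. Pads are 18 mm wide; open, the fingers measure 123 mm over their backs; the gripper's body (75 mm by 187 mm) begins 45 mm behind the grasp point.
Start: joints at [-1.381, 0.313, 1.498, -0, 1.331, -0.223], TCP at [210.605, -480.912, 238.72] pointing down, gripper open.
Joint ranges: [-2.94, 2.94], [-0.97, 2.17], [0.19, 2.56], [-1.23, 4.37], [0.02, 3.11], [-2.88, 2.88]. Speed limits (rad/s): [2.39, 2.39, 3.01, 3.14, 3.14, 3.14].

### API

Orientations are given as a rotation vector (axis times angle).
In Python, from workcell import arm, grab_frame, spotter gives the robot as it stands.
- The arm moves only by the tool step_arm, never from a script. Its argument "rows" is a list of rows, each an object with "offset": the shift along the tool's x, y, z in units of 25 mm (1.0 is 25 mm), a list of three; "roll": the turn about the tool's z in degrees; "hand": the finger opening in mm, from 0 to 88.1. A call has 1 to 12 rows; each row is the pose to reach, as a shift and turn from the pose commanded when the call began, along the tool's axes at that moment; what a row does not reach only later rows make up. A row lasts 1/10 s, in which the tool goes at most 50 mm and 8.59 degrees, less where a joint would pass 70% of its speed; a pose out of reach is approached as far as the arm can. A call with a gripper value outside its range is refused whole. The fingers move at their own pace and stop on an object; "squeeze" is the grip in N (left out, the last holds). Time passes only in rows, so rows that repeat a pose let the fingers close. It gives the time, the measured TCP pose, the force and the opening at its end, in the units of the state.
- arm.observe(): the state, without advancing time (a new reading comes with each control period).
- grab_frame(name): name is "scene" or "side" or "wrist"; returns a dict with "img" (420x560x3 uint8, red, green, blue), "depth" (420x560 float32, mm along the optical axis (not along the pixel's ray), 0 where there is no reading), "K" (3x3 intrinsics, pixels), "R" (3x3) and "t" (3): a world point X has camera coordinates R X + t. Camera axes: x right, y down, z forward; pixel columns grow to the right and rows downward; lengths in mm; the calibration is good to about 2 mm. A picture is of the moment at which its call begins.
- arm.job_done(): hands the job in, once; it reports no verdict.
Trained networks look in a picture, given as the dict that the camera call returned (one of the last four; its "shot" number tells which), for a name from the list of things; names that differ only in an ending like _2 or _b are one class to them, and where a whole thing is asked for, a point or a joint stands for the part that bears it (a point fixed in the world has none). Each returns a list of dicts, best first, with "confidence" (0 to 1); they miss things now and then, are a little off and sometimes report something else, mostly with a low value. They report only what shows in the picture. A call takes as long as a camera call.
- spotter.trace(picture, query): "region" (420x560 bool, what is visible of it) and "rect" ([left, top, right, bottom] in pixels, round what is visible of it).
- spotter.mark_of(picture, query): "point" ([column, row] in pixels: a listed point, or the origin of a listed thing).
The state is a dict: "time": time; "q": joint angles; "qd": joint speeds; "effort": joint torques, N m; "tcp_pos": TCP position; "tool_rot": TCP orientation; "force": force on the tool from outside, world axes, zero at the start; "wrist_torque": the same for the moment, N m; "gripper_width": finger opening in mm.
Only numpy, scipy, OpenCV 4.12 (cv2) and the standard library are available. Lean on these libraries where they do the work, as an engineer would, in place of code of your own. Each camera call takes 0.05 s, during which the arm holds its last target. There are 200 camera calls.

## Working session

There is one attempt and no reset: what is moved stays moved. The work goes in short steps, Python scripts to look and compute and a tool call to move; the robot and the scene stay as the last step left them, time stands still between calls to the robot, and variables do not carry over. Pictures are saved under pics/ and viewed, about 12 in all and at most 16, crops included, and the job is handed in when it is done.

Besides the shell and the picture viewer there is one more tool, called after "Emit:" as name(argument=value, ...), one argument or row to a line, values as JSON. step_arm: Moves the arm, as the interface text tells. Its arguments: {"type":"object","properties":{"rows":{"type":"array"},"squeeze":{"type":"number"}},"required":["rows"]}

```bash
mkdir -p pics; cat > h.py <<'E'
import numpy as np, cv2
from workcell import arm, grab_frame, spotter
names=["tray","chest","drift","center_punch","pot_wide","pot_middle","pot_slim","angle","snips"]
def cloud(f):
    d=f["depth"]; v,u=np.indices(d.shape); K=f["K"]
    P=np.stack([(u-K[0,2])/K[0,0]*d,(v-K[1,2])/K[1,1]*d,d],-1)
    W=(P-f["t"])@f["R"]; W[d==0]=np.nan
    return W
def proj(f,X):
    c=f["R"]@np.asarray(X,float)+f["t"]; p=f["K"]@c; return p[:2]/p[2]
def save(img,n): cv2.imwrite(f"pics/{n}.png",img[...,::-1])
E
python3 - <<'E'
from h import *
s=arm.observe(); print(s, arm.grasp_offset)
for c in ["scene","side"]:
    f=grab_frame(c); W=cloud(f); im=f["img"].copy()
    print(c,"cam at",(-f["R"].T@f["t"]).round())
    for n in names:
        r=spotter.trace(f,n)
        for q in r[:2]:
            p=W[q["region"]]; p=p[~np.isnan(p[:,0])]
            print(n,round(q["confidence"],2),np.round(q["rect"]),np.nanmedian(p,0).round() if len(p) else None, np.percentile(p,[3,97],0).round().tolist() if len(p) else None)
        if r:
            x=np.array(r[0]["rect"]).astype(int); cv2.rectangle(im,x[:2].tolist(),x[2:].tolist(),(255,0,0),1); cv2.putText(im,n,x[:2].tolist(),0,.4,(255,0,0),1)
    save(im,c+"0")
E
```

```text
{'time': 0.0, 'q': array([-1.38138025e+00,  3.13439364e-01,  1.49842135e+00,  1.81304250e-06,
        1.33097967e+00, -2.23406432e-01]), 'qd': array([ 0.00142619, -0.00112724,  0.00115147, -0.0013358 ,  0.00057793,
       -0.00083624]), 'effort': array([-8.01564402e-04, -4.02205646e+01, -2.52272916e+01,  6.93409215e-02,
        3.51850956e-02, -1.23021864e-04]), 'tcp_pos': array([ 210.56845425, -480.66307891,  238.17242824]), 'tool_rot': array([-3.07368430e+00, -6.43608868e-01, -3.60589823e-05]), 'force': array([ 0.28555203,  0.46699231, -0.33923315]), 'wrist_torque': array([ 0.01930006,  0.04078069, -0.09731443]), 'gripper_width': 88.21197698327916} 18.700000000000003
scene cam at [1082. -724.  949.]
tray 0.67 [207. 177. 318. 267.] [544. -31.   6.] [[461.0, -134.0, 2.0], [621.0, 83.0, 11.0]]
chest 0.83 [362. 129. 504. 262.] [826. 151.  55.] [[738.0, 65.0, 9.0], [932.0, 306.0, 225.0]]
chest 0.74 [339. 144. 352. 172.] [604. 235.  42.] [[590.0, 228.0, 7.0], [614.0, 256.0, 61.0]]
drift 0.69 [324. 113. 361. 137.] [497. 390.  14.] [[449.0, 377.0, 6.0], [554.0, 405.0, 20.0]]
center_punch 0
[... 786 characters left out ...]
0, 221.0]]
drift 0.89 [169. 362. 218. 416.] [493. 390.  14.] [[443.0, 374.0, 7.0], [556.0, 403.0, 17.0]]
center_punch 0.57 [252. 343. 296. 370.] [423. 262.  12.] [[380.0, 256.0, 2.0], [464.0, 266.0, 15.0]]
pot_wide 0.59 [363. 138. 389. 160.] [ 526. -397.   12.] [[494.0, -422.0, 2.0], [554.0, -359.0, 26.0]]
pot_middle 0.59 [375. 182. 395. 204.] [ 428. -230.   27.] [[407.0, -262.0, 4.0], [448.0, -217.0, 43.0]]
pot_slim 0.8 [198. 281. 210. 307.] [591. 243.  42.] [[583.0, 228.0, 8.0], [609.0, 253.0, 59.0]]
angle 0.58 [299. 164. 344. 181.] [ 593. -227.   16.] [[547.0, -266.0, 1.0], [642.0, -208.0, 31.0]]
snips 0.68 [214. 174. 276. 232.] [695. -30.  15.] [[674.0, -129.0, 2.0], [725.0, 73.0, 20.0]]
```

View pics/scene0.png

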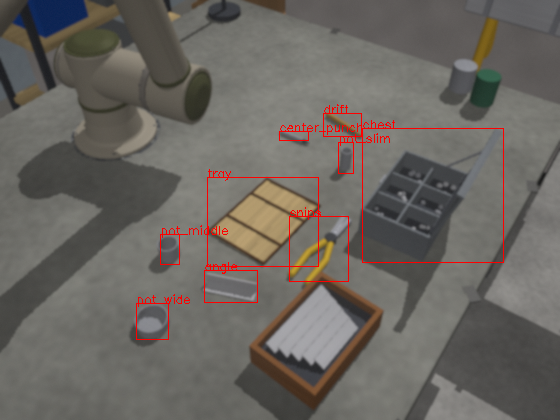

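```bash
cat > m.py <<'E'
from h import *
def measure(f,n):
    W=cloud(f); r=spotter.trace(f,n)
    if not r: print(n,"none"); return
    m=cv2.erode(r[0]["region"].astype(np.uint8),np.ones((1,1)))>0
    p=W[m]; p=p[~np.isnan(p[:,0])]; return p
if __name__=="__main__":
  for c in ["scene","side"]:
    f=grab_frame(c)
    for n,lo,hi in [("tray",1,12),("drift",8,22),("center_punch",7,20),("pot_wide",19,32),("pot_middle",36,48),("pot_slim",52,66),("angle",3,36),("snips",5,28)]:
        p=measure(f,n)
        if p is None: continue
        p=p[(p[:,2]>lo)&(p[:,2]<hi)]
        (cx,cy),(w,h),a=cv2.minAreaRect(p[:,:2].astype(np.float32))
        if w<h: w,h,a=h,w,a+90
        print(c,n,len(p),"ctr",round(cx,1),round(cy,1),"size",round(w),round(h),"ang",round((a+90)%180-90,1),"ztop",np.percentile(p[:,2],90).round(1))
    s=spotter
    for n in ["tray","drift","center_punch","chest"]:
        r=s.mark_of(f,n)
        if r:
            u,v=np.round(r[0]["point"]).astype(int); print(n,r[0]["confidence"],cloud(f)[v,u].round())
E
python3 m.py
```

```text
scene tray 4891 ctr 540.1 -23.7 size 229 170 ang 88.5 ztop 9.2
scene drift 174 ctr 508.2 390.2 size 132 17 ang -12.6 ztop 18.3
scene center_punch 298 ctr 845.7 88.5 size 194 91 ang 37.4 ztop 18.9
scene pot_wide 243 ctr 527.8 -385.7 size 66 64 ang -31.1 ztop 27.3
scene pot_middle 146 ctr 431.8 -235.0 size 47 45 ang 7.1 ztop 44.3
scene pot_slim 55 ctr 600.9 242.5 size 29 23 ang -59.4 ztop 60.3
scene angle 862 ctr 601.9 -233.2 size 110 33 ang 20.9 ztop 27.9
scene snips 1044 ctr 705.1 -22.0 size 224 58 ang -89.9 ztop 20.1
tray 0.76 [534. -29.   5.]
drift 0.6 [505. 389.   2.]
center_punch 0.46 [423. 263.   4.]
chest 0.7 [759. 142.  47.]
side tray 5304 ctr 539.4 -32.4 size 233 171 ang 88.4 ztop 7.6
side drift 545 ctr 505.7 385.0 size 134 15 ang -13.4 ztop 16.1
side center_punch 307 ctr 420.8 260.3 size 89 14 ang 0.9 ztop 14.3
side pot_wide 127 ctr 525.1 -390.6 size 68 62 ang -62.8 ztop 26.6
side pot_middle 96 ctr 429.5 -238.1 size 49 42 ang -66.7 ztop 43.0
side pot_slim 94 ctr 596.6 239.0 size 28 28 ang -76.0 ztop 58.6
side angle 342 ctr 594.8 -226.3 size 109 10 ang 20.3 ztop 27.7
snips none
tray 0.72 [541. -16.   3.]
drift 0.83 [505. 392.  12.]
center_punch 0.9 [424. 257.  13.]
chest 0.64 [733. 176.   1.]
```

The scene view shows all the things where the networks report them: wide pot at about (151,321), middle pot (169,250), tray (262,222), drift (342,125), center punch (293,136), slim pot (346,158). The chest is on the +y side, so the drift goes in the +y bay. I'll start with the wide pot.

```bash
cat > go.py <<'E'
import sys, numpy as np
from scipy.spatial.transform import Rotation as Ro
from workcell import arm
s=arm.observe(); R=Ro.from_rotvec(s["tool_rot"]).as_matrix(); p=np.array(s["tcp_pos"])
yaw=np.degrees(np.arctan2(R[1,0],R[0,0]))
print("t",round(s["time"],2),"tcp",p.round(1),"yaw",yaw.round(1),"w",round(s["gripper_width"],1),"F",s["force"].round(1),"q",s["q"].round(2))
for a in sys.argv[1:]:   # x,y,z,yaw targets, all from the present pose
    x=np.array([float(v) for v in a.split(",")])
    print(a,"offset",((R.T@(x[:3]-p))/25).round(2).tolist(),"roll",round(-((x[3]-yaw+180)%360-180),1))
E
python3 go.py 526,-388,150,90
```

```text
t 2.3 tcp [ 210.6 -480.9  238.7] yaw 23.6 w 88.5 F [-0.2  0.4 -0.3] q [-1.38  0.31  1.5  -0.    1.33 -0.22]
526,-388,150,90 offset [13.05, 1.66, 3.55] roll -66.4
```

Emit:
step_arm(
  rows=[
    {"offset": [13.05,1.66,3.55],"roll": -66.4,"hand": 88},
    {"offset": [13.05,1.66,3.55],"roll": -66.4,"hand": 88},
    {"offset": [13.05,1.66,3.55],"roll": -66.4,"hand": 88},
    {"offset": [13.05,1.66,3.55],"roll": -66.4,"hand": 88},
    {"offset": [13.05,1.66,3.55],"roll": -66.4,"hand": 88},
    {"offset": [13.05,1.66,3.55],"roll": -66.4,"hand": 88},
    {"offset": [13.05,1.66,3.55],"roll": -66.4,"hand": 88},
    {"offset": [13.05,1.66,3.55],"roll": -66.4,"hand": 88},
    {"offset": [13.05,1.66,3.55],"roll": -66.4,"hand": 88},
    {"offset": [13.05,1.66,3.55],"roll": -66.4,"hand": 88},
    {"offset": [13.05,1.66,3.55],"roll": -66.4,"hand": 88},
    {"offset": [13.05,1.66,3.55],"roll": -66.4,"hand": 88},
  ],
)

```text
time: 3.5
tcp_pos: [525.6, -388.6, 150.4]
tool_rot: [2.223, 2.219, 0.0]
force: [-0.2, -0.2, 0.5]
gripper_width: 88.3
```

```bash
cat > w.py <<'E'
import sys
from h import *
n,lo,hi,tag=sys.argv[1],float(sys.argv[2]),float(sys.argv[3]),sys.argv[4]
f=grab_frame("wrist"); W=cloud(f); r=spotter.trace(f,n); print("cam",(-f["R"].T@f["t"]).round())
if r:
    m=r[0]["region"]; p=W[m]; p=p[~np.isnan(p[:,0])]; p=p[(p[:,2]>lo)&(p[:,2]<hi)]
    print(n,r[0]["confidence"],np.round(r[0]["rect"]),len(p))
    if len(p)>20:
        (cx,cy),(w,h),a=cv2.minAreaRect(p[:,:2].astype(np.float32))
        if w<h: w,h,a=h,w,a+90
        ec=np.percentile(p[:,:2],[1,99],0).mean(0)
        print("ctr",round(cx,1),round(cy,1),"mid",ec.round(1),"size",round(w),round(h),"ang",round((a+90)%180-90,1),"ztop",np.percentile(p[:,2],90).round(1))
save(f["img"],tag)
E
python3 w.py pot_wide 19 32 w1; python3 go.py 526,-388,4,90
```

```text
cam [ 526. -321.  296.]
pot_wide 0.59 [244. 148. 331. 238.] 1205
ctr 526.7 -388.0 mid [ 527.  -387.9] size 65 65 ang -88.8 ztop 24.4
t 3.6 tcp [ 525.8 -388.4  150.3] yaw 90.0 w 87.7 F [ 0.3 -0.5 -0.5] q [-0.82  0.67  1.18  0.    1.29 -0.81]
526,-388,4,90 offset [0.02, 0.01, 5.85] roll -0.0
```

Emit:
step_arm(
  rows=[
    {"offset": [0.02,0.04,1.9],"roll": 0,"hand": 88},
    {"offset": [0.02,0.04,3.6],"roll": 0,"hand": 88},
    {"offset": [0.02,0.04,5.0],"roll": 0,"hand": 88},
    {"offset": [0.02,0.04,5.85],"roll": 0,"hand": 88},
    {"offset": [0.02,0.04,5.85],"roll": 0,"hand": 88},
    {"offset": [0.02,0.04,5.85],"roll": 0,"hand": 60},
    {"offset": [0.02,0.04,5.85],"roll": 0,"hand": 60},
    {"offset": [0.02,0.04,5.85],"roll": 0,"hand": 60},
    {"offset": [0.02,0.04,5.85],"roll": 0,"hand": 60},
    {"offset": [0.02,0.04,5.85],"roll": 0,"hand": 60},
    {"offset": [0.02,0.04,5.85],"roll": 0,"hand": 60},
  ],
  squeeze=20,
)

```text
time: 4.7
tcp_pos: [527.1, -387.6, 4.0]
tool_rot: [2.22, 2.222, -0.0]
force: [-0.5, 0.7, 1.8]
gripper_width: 65.8
```

```bash
python3 go.py 526,-388,100,90
```

```text
t 4.7 tcp [ 527.1 -387.6    4. ] yaw 90.1 w 65.8 F [-0.5  0.7  1.8] q [-0.81  0.84  1.29 -0.    1.02 -0.81]
526,-388,100,90 offset [-0.02, -0.04, -3.84] roll 0.1
```

Emit:
step_arm(
  rows=[
    {"offset": [0,0,-1.0],"roll": 0,"hand": 60},
    {"offset": [0,0,-2.5],"roll": 0,"hand": 60},
    {"offset": [0.5,0,-4.0],"roll": 0,"hand": 60},
    {"offset": [2.0,0.1,-5.0],"roll": 0,"hand": 60},
    {"offset": [3.8,0.2,-5.5],"roll": 0,"hand": 60},
    {"offset": [5.6,0.3,-5.5],"roll": 0,"hand": 60},
    {"offset": [7.4,0.4,-5.5],"roll": 0,"hand": 60},
    {"offset": [9.2,0.5,-5.5],"roll": 0,"hand": 60},
    {"offset": [10.8,0.5,-5.5],"roll": 0,"hand": 60},
    {"offset": [11.6,0.5,-5.5],"roll": 0,"hand": 60},
    {"offset": [12.0,0.5,-5.5],"roll": 0,"hand": 60},
    {"offset": [12.0,0.5,-5.5],"roll": 0,"hand": 60},
  ],
)

```text
time: 5.9
tcp_pos: [539.3, -86.9, 141.1]
tool_rot: [-2.219, -2.224, 0.0]
force: [0.3, -0.4, -1.5]
gripper_width: 66.1
```

```bash
python3 w.py tray 4.5 11 w2; python3 go.py 539,-28,8,90
```

```text
cam [540. -20. 287.]
tray 0.87 [161.   0. 410. 252.] 6110
ctr 539.2 -41.4 mid [539.3 -40.1] size 179 166 ang 89.0 ztop 7.6
t 6.0 tcp [539.4 -88.5 141.1] yaw 90.0 w 66.3 F [-0.7 -0.3 -1.6] q [-0.38  0.45  1.56 -0.    1.12 -0.38]
539,-28,8,90 offset [2.42, -0.01, 5.32] roll 0.0
```

View pics/w2.png

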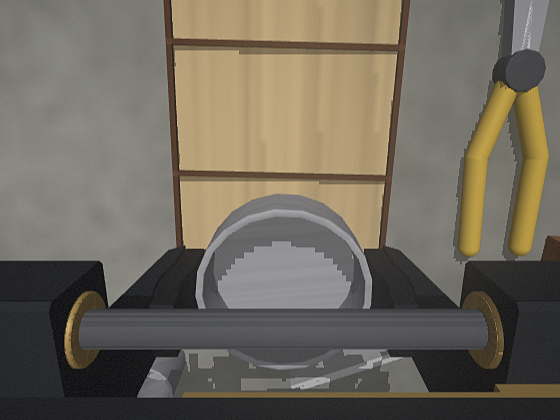

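The wide pot is held level. The tray's inner lips cross at about row 45 and row 175, and the side lips are at about columns 172 and 395. I'll project these onto z=7 to get the tray pose.

```bash
cat > ray.py <<'E'
import numpy as np
def onplane(f,uv,z):
    d=np.linalg.inv(f["K"])@np.array([*uv,1.0]); C=-f["R"].T@f["t"]; d=f["R"].T@d
    return C+d*(z-C[2])/d[2]
E
python3 - <<'E'
from h import *; from ray import onplane
f=grab_frame("wrist"); hsv=cv2.cvtColor(f["img"],cv2.COLOR_RGB2HSV); g=f["img"].astype(int).sum(2)
dark=(g<270)
import itertools
def rowof(c,a,b): # dark lip centre row in column c
    r=np.arange(a,b)[dark[a:b,c]]; return r.mean() if len(r) else None
def colof(r,a,b):
    c=np.arange(a,b)[dark[r,a:b]]; return c.mean() if len(c) else None
for nm,a,b in (("up",30,60),("low",160,190)):
    for c in (200,230,260,290,320,350,375):
        v=rowof(c,a,b); print(nm,c,v,onplane(f,(c,v),7)[:2].round(1) if v else "")
for nm,a,b in (("L",155,190),("R",375,415)):
    for r in (20,80,110,140,200,220):
        v=colof(r,a,b); print(nm,r,v,onplane(f,(v,r),7)[:2].round(1) if v else "")
E
```

```text
up 200 40.0 [482.5  20. ]
up 230 41.0 [503.   19.4]
up 260 41.0 [523.6  19.3]
up 290 42.0 [544.2  18.7]
up 320 43.0 [564.8  18. ]
up 350 44.0 [585.4  17.4]
up 375 44.5 [602.6  17. ]
low 200 171.5 [477.1 -71.2]
low 230 172.0 [499.6 -71.6]
low 260 172.5 [522.1 -72. ]
low 290 173.0 [544.5 -72.4]
low 320 174.0 [567.  -73.2]
low 350 174.5 [589.6 -73.6]
low 375 175.5 [608.4 -74.3]
L 20 167.5 [461.2  32.6]
L 80 170.0 [459.8  -6. ]
L 110 172.0 [459.7 -26.5]
L 140 174.0 [459.5 -47.8]
L 200 176.5 [457.9 -93.2]
L 220 178.0 [ 457.9 -109.2]
R 20 403.5 [621.   32.4]
R 80 397.5 [619.9  -6.2]
R 110 394.5 [619.4 -26.7]
R 140 391.5 [618.8 -48. ]
R 200 386.0 [617.9 -93.3]
R 220 384.0 [ 617.5 -109.3]
```

Emit:
step_arm(
  rows=[
    {"offset": [1.4,0,1.0],"roll": 0,"hand": 60},
    {"offset": [2.46,0,2.5],"roll": 0,"hand": 60},
    {"offset": [2.46,0,4.0],"roll": 0,"hand": 60},
    {"offset": [2.46,0,5.0],"roll": 0,"hand": 60},
    {"offset": [2.46,0,5.25],"roll": 0,"hand": 60},
    {"offset": [2.46,0,5.36],"roll": 0,"hand": 60},
    {"offset": [2.46,0,5.36],"roll": 0,"hand": 60},
    {"offset": [2.46,0,5.36],"roll": 0,"hand": 86},
    {"offset": [2.46,0,5.36],"roll": 0,"hand": 86},
    {"offset": [2.46,0,5.36],"roll": 0,"hand": 86},
    {"offset": [2.46,0,5.36],"roll": 0,"hand": 86},
    {"offset": [2.46,0,3.5],"roll": 0,"hand": 86},
  ],
)

```text
time: 7.25
tcp_pos: [536.4, -25.4, 50.0]
tool_rot: [-2.214, -2.216, 0.008]
force: [1.2, 0.1, 1.6]
gripper_width: 86.0
```

```bash
python3 go.py 539,-27,140,90 431,-236,190,90
```

```text
t 7.25 tcp [536.4 -25.4  50. ] yaw 90.0 w 86.0 F [1.2 0.1 1.6] q [-0.27  0.57  1.66 -0.    0.92 -0.27]
539,-27,140,90 offset [-0.05, 0.07, -3.6] roll 0.0
431,-236,190,90 offset [-8.41, -4.28, -5.58] roll 0.0
```

Emit:
step_arm(
  rows=[
    {"offset": [0,0,-2.0],"roll": 0,"hand": 86},
    {"offset": [0,0,-3.9],"roll": 0,"hand": 86},
    {"offset": [-8.4,-4.3,-3.9],"roll": 0,"hand": 86},
    {"offset": [-8.4,-4.3,-3.9],"roll": 0,"hand": 86},
    {"offset": [-8.4,-4.3,-3.9],"roll": 0,"hand": 86},
    {"offset": [-8.4,-4.3,-3.9],"roll": 0,"hand": 86},
    {"offset": [-8.4,-4.3,-3.9],"roll": 0,"hand": 86},
    {"offset": [-8.4,-4.3,-3.9],"roll": 0,"hand": 86},
    {"offset": [-8.4,-4.3,-3.9],"roll": 0,"hand": 86},
    {"offset": [-8.4,-4.3,-3.9],"roll": 0,"hand": 86},
  ],
)

```text
time: 8.25
tcp_pos: [432.4, -235.2, 151.3]
tool_rot: [-2.219, -2.224, -0.0]
force: [0.5, -0.4, -0.5]
gripper_width: 85.8
```

```bash
python3 w.py pot_middle 36 48 w3; python3 go.py 431,-236,24,90
```

```text
cam [ 433. -168.  297.]
pot_middle 0.72 [249. 164. 313. 236.] 927
ctr 430.2 -237.3 mid [ 430.2 -237.1] size 46 45 ang 78.5 ztop 41.3
t 8.35 tcp [ 432.5 -235.1  151.3] yaw 90.2 w 86.0 F [ 0.8 -0.3 -0.9] q [-0.74  0.33  1.72  0.    1.09 -0.74]
431,-236,24,90 offset [-0.04, -0.06, 5.09] roll 0.2
```

Emit:
step_arm(
  rows=[
    {"offset": [-0.08,-0.09,1.8],"roll": 0,"hand": 86},
    {"offset": [-0.08,-0.09,3.5],"roll": 0,"hand": 86},
    {"offset": [-0.08,-0.09,4.6],"roll": 0,"hand": 86},
    {"offset": [-0.08,-0.09,5.0],"roll": 0,"hand": 86},
    {"offset": [-0.08,-0.09,5.0],"roll": 0,"hand": 40},
    {"offset": [-0.08,-0.09,5.0],"roll": 0,"hand": 40},
    {"offset": [-0.08,-0.09,5.0],"roll": 0,"hand": 40},
    {"offset": [-0.08,-0.09,5.0],"roll": 0,"hand": 40},
    {"offset": [-0.08,-0.09,5.0],"roll": 0,"hand": 40},
    {"offset": [-0.08,-0.09,5.0],"roll": 0,"hand": 40},
    {"offset": [-0.08,-0.09,5.0],"roll": 0,"hand": 40},
    {"offset": [-0.08,-0.09,5.0],"roll": 0,"hand": 40},
  ],
)

```text
time: 9.55
tcp_pos: [430.0, -238.4, 26.8]
tool_rot: [2.22, 2.222, 0.0]
force: [0.2, 0.3, 5.8]
gripper_width: 45.9
```

```bash
python3 go.py 539.5,-87,150,90
```

```text
t 9.55 tcp [ 430.  -238.4   26.8] yaw 90.0 w 45.9 F [0.2 0.3 5.8] q [-0.75  0.53  1.82  0.    0.79 -0.75]
539.5,-87,150,90 offset [6.05, 4.39, -4.93] roll 0.0
```

Emit:
step_arm(
  rows=[
    {"offset": [0,0,-1.2],"roll": 0,"hand": 40},
    {"offset": [0,0,-3.0],"roll": 0,"hand": 40},
    {"offset": [1.0,0.8,-4.5],"roll": 0,"hand": 40},
    {"offset": [2.3,1.8,-4.93],"roll": 0,"hand": 40},
    {"offset": [3.6,2.8,-4.93],"roll": 0,"hand": 40},
    {"offset": [4.7,3.7,-4.93],"roll": 0,"hand": 40},
    {"offset": [5.4,4.2,-4.93],"roll": 0,"hand": 40},
    {"offset": [5.7,4.38,-4.93],"roll": 0,"hand": 40},
    {"offset": [5.7,4.38,-4.93],"roll": 0,"hand": 40},
    {"offset": [5.7,4.38,-4.93],"roll": 0,"hand": 40},
  ],
)

```text
time: 10.55
tcp_pos: [538.6, -96.3, 149.3]
tool_rot: [-2.221, -2.222, 0.001]
force: [0.3, -0.4, -0.9]
gripper_width: 45.4
```

```bash
python3 w.py pot_wide 22 32 w4; python3 go.py 539,-27,33,90
```

```text
cam [539. -29. 295.]
pot_wide 0.82 [238.  49. 334. 148.] 1444
ctr 540.2 -27.3 mid [540.5 -27.2] size 65 65 ang 0.4 ztop 27.5
t 10.65 tcp [538.6 -96.5 149.5] yaw 90.0 w 46.0 F [ 0.   0.7 -1.4] q [-0.39  0.45  1.55 -0.    1.14 -0.39]
539,-27,33,90 offset [2.78, 0.02, 4.66] roll -0.0
```

View pics/w4.png

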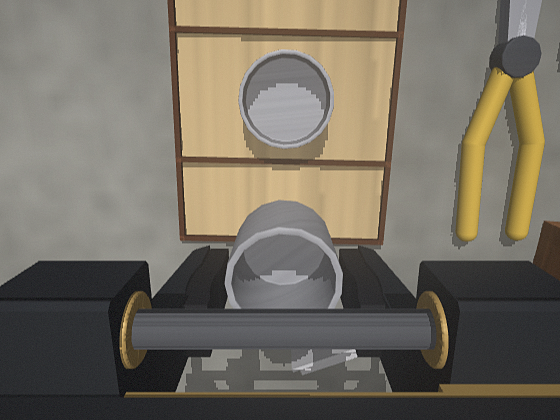

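The wide pot stands centred in the wide bay at pixel (286,98), world (540,-27). The middle pot is held upright. Next I'll lower it in.

Emit:
step_arm(
  rows=[
    {"offset": [1.2,0.07,0.5],"roll": 0,"hand": 40},
    {"offset": [2.4,0.07,1.2],"roll": 0,"hand": 40},
    {"offset": [2.76,0.07,2.0],"roll": 0,"hand": 40},
    {"offset": [2.76,0.07,2.8],"roll": 0,"hand": 40},
    {"offset": [2.76,0.07,3.5],"roll": 0,"hand": 40},
    {"offset": [2.76,0.07,4.1],"roll": 0,"hand": 40},
    {"offset": [2.76,0.07,4.5],"roll": 0,"hand": 40},
    {"offset": [2.76,0.07,4.64],"roll": 0,"hand": 40},
    {"offset": [2.76,0.07,4.64],"roll": 0,"hand": 40},
  ],
)

```text
time: 11.55
tcp_pos: [540.8, -26.9, 33.7]
tool_rot: [2.221, 2.222, 0.0]
force: [0.4, -0.2, -1.8]
gripper_width: 46.0
```

```bash
python3 go.py
```

```text
t 11.55 tcp [540.8 -26.9  33.7] yaw 90.0 w 46.0 F [ 0.4 -0.2 -1.8] q [-0.27  0.6   1.66 -0.    0.88 -0.27]
```

Emit:
step_arm(
  rows=[
    {"offset": [0,0,0.03],"roll": 0,"hand": 40},
    {"offset": [0,0,0.03],"roll": 0,"hand": 64},
    {"offset": [0,0,0.03],"roll": 0,"hand": 64},
    {"offset": [0,0,0.03],"roll": 0,"hand": 64},
    {"offset": [0,0,0.0],"roll": 0,"hand": 64},
    {"offset": [0,0,-1.0],"roll": 0,"hand": 64},
    {"offset": [0,0,-2.5],"roll": 0,"hand": 64},
    {"offset": [0,0,-4.0],"roll": 0,"hand": 64},
  ],
)

```text
time: 12.35
tcp_pos: [540.5, -26.4, 134.6]
tool_rot: [-2.22, -2.222, 0.001]
force: [0.0, -0.3, 0.9]
gripper_width: 63.8
```

```bash
python3 go.py 422,261,130,0
```

```text
t 12.35 tcp [540.5 -26.4 134.6] yaw 90.1 w 63.8 F [ 0.  -0.3  0.9] q [-0.27  0.45  1.59 -0.    1.1  -0.27]
422,261,130,0 offset [11.5, -4.73, 0.19] roll 90.1
```

Emit:
step_arm(
  rows=[
    {"offset": [11.5,-4.73,-0.6],"roll": -90,"hand": 40},
    {"offset": [11.5,-4.73,-0.6],"roll": -90,"hand": 40},
    {"offset": [11.5,-4.73,-0.6],"roll": -90,"hand": 40},
    {"offset": [11.5,-4.73,-0.6],"roll": -90,"hand": 40},
    {"offset": [11.5,-4.73,-0.6],"roll": -90,"hand": 40},
    {"offset": [11.5,-4.73,-0.6],"roll": -90,"hand": 40},
    {"offset": [11.5,-4.73,-0.6],"roll": -90,"hand": 40},
    {"offset": [11.5,-4.73,-0.6],"roll": -90,"hand": 40},
    {"offset": [11.5,-4.73,-0.6],"roll": -90,"hand": 40},
    {"offset": [11.5,-4.73,-0.6],"roll": -90,"hand": 40},
    {"offset": [11.5,-4.73,-0.6],"roll": -90,"hand": 40},
    {"offset": [11.5,-4.73,-0.6],"roll": -90,"hand": 40},
  ],
)

```text
time: 13.55
tcp_pos: [422.2, 260.9, 148.6]
tool_rot: [-0.002, 3.141, 0.0]
force: [-0.0, -0.1, 0.0]
gripper_width: 40.1
```

```bash
python3 w.py center_punch 7 16 w5; python3 go.py 422,261,4,180
```

```text
cam [355. 260. 294.]
center_punch 0.78 [272. 134. 297. 251.] 1628
ctr 424.3 262.1 mid [422.5 262.2] size 94 13 ang 1.1 ztop 12.2
t 13.65 tcp [422.3 260.9 148.6] yaw 179.9 w 40.2 F [-0.1 -0.3 -0.7] q [ 0.32  0.34  1.71  0.    1.09 -1.25]
422,261,4,180 offset [0.01, 0.01, 5.78] roll -0.1
```

View pics/w5.png

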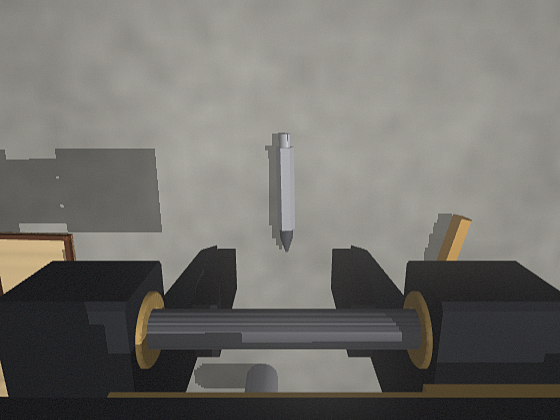

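Emit:
step_arm(
  rows=[
    {"offset": [0.05,0.05,1.8],"roll": -1.1,"hand": 40},
    {"offset": [0.05,0.05,3.5],"roll": -1.1,"hand": 40},
    {"offset": [0.05,0.05,5.0],"roll": -1.1,"hand": 40},
    {"offset": [0.05,0.05,5.7],"roll": -1.1,"hand": 40},
    {"offset": [0.05,0.05,5.84],"roll": -1.1,"hand": 40},
    {"offset": [0.05,0.05,5.84],"roll": -1.1,"hand": 8},
    {"offset": [0.05,0.05,5.84],"roll": -1.1,"hand": 8},
    {"offset": [0.05,0.05,5.84],"roll": -1.1,"hand": 8},
    {"offset": [0.05,0.05,5.84],"roll": -1.1,"hand": 8},
    {"offset": [0.05,0.05,5.84],"roll": -1.1,"hand": 8},
    {"offset": [0.05,0.05,5.84],"roll": -1.1,"hand": 8},
  ],
  squeeze=25,
)

```text
time: 14.75
tcp_pos: [421.6, 262.3, 3.4]
tool_rot: [-0.031, 3.14, 0.001]
force: [-2.3, -0.1, 6.7]
gripper_width: 12.4
```

```bash
python3 go.py 538,-105,120,178.6
```

```text
t 14.75 tcp [421.6 262.3   3.4] yaw -178.9 w 12.4 F [-2.3 -0.1  6.7] q [ 0.32  0.58  1.81 -0.    0.75 -1.27]
538,-105,120,178.6 offset [-4.37, -14.78, -4.66] roll 2.5
```

Emit:
step_arm(
  rows=[
    {"offset": [0,0,-1.0],"roll": 0,"hand": 8},
    {"offset": [0,0,-2.5],"roll": 0,"hand": 8},
    {"offset": [-0.3,-1.0,-4.0],"roll": 0.5,"hand": 8},
    {"offset": [-0.8,-2.6,-4.66],"roll": 1,"hand": 8},
    {"offset": [-1.3,-4.4,-4.66],"roll": 1.5,"hand": 8},
    {"offset": [-1.8,-6.2,-4.66],"roll": 2,"hand": 8},
    {"offset": [-2.4,-8.0,-4.66],"roll": 2.5,"hand": 8},
    {"offset": [-2.9,-9.8,-4.66],"roll": 2.5,"hand": 8},
    {"offset": [-3.4,-11.6,-4.66],"roll": 2.5,"hand": 8},
    {"offset": [-3.9,-13.2,-4.66],"roll": 2.5,"hand": 8},
    {"offset": [-4.25,-14.3,-4.66],"roll": 2.5,"hand": 8},
    {"offset": [-4.37,-14.78,-4.66],"roll": 2.5,"hand": 8},
  ],
)

```text
time: 15.95
tcp_pos: [538.0, -107.4, 118.9]
tool_rot: [0.041, 3.141, -0.0]
force: [-0.2, 0.9, -1.1]
gripper_width: 12.4
```

```bash
python3 w.py center_punch 20 160 w6; python3 go.py 537.6,-105,6.5,178.6
```

```text
cam [ 471. -106.  265.]
center_punch 0.87 [265. 164. 301. 380.] 4852
ctr 541.8 -107.9 mid [ 539.2 -107.1] size 96 14 ang -2.1 ztop 127.6
t 16.05 tcp [ 537.6 -105.8  118.8] yaw 178.6 w 12.1 F [-0.4  0.8 -0.8] q [-0.41  0.48  1.58  0.    1.08 -1.95]
537.6,-105,6.5,178.6 offset [0.0, 0.03, 4.49] roll -0.0
```

View pics/w6.png

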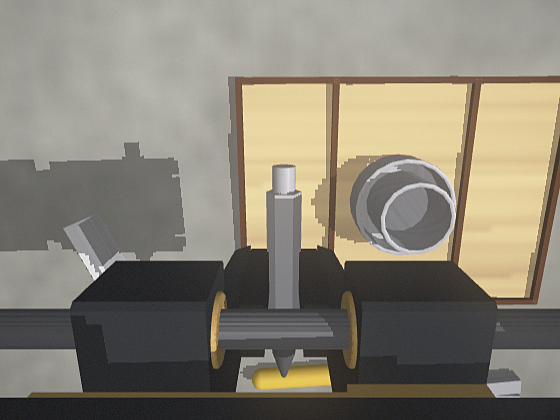

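The center punch is held level along the bay at column 285. The middle pot is seated inside the wide pot at about (410,210).

Emit:
step_arm(
  rows=[
    {"offset": [0,0.03,1.3],"roll": 0,"hand": 8},
    {"offset": [0,0.03,2.6],"roll": 0,"hand": 8},
    {"offset": [0,0.03,3.6],"roll": 0,"hand": 8},
    {"offset": [0,0.03,4.2],"roll": 0,"hand": 8},
    {"offset": [0,0.03,4.4],"roll": 0,"hand": 8},
    {"offset": [0,0.03,4.46],"roll": 0,"hand": 8},
    {"offset": [0,0.03,4.46],"roll": 0,"hand": 8},
  ],
)

```text
time: 16.75
tcp_pos: [538.0, -103.9, 8.2]
tool_rot: [0.036, 3.14, -0.001]
force: [0.5, 0.3, -0.5]
gripper_width: 12.2
```

```bash
python3 go.py
```

```text
t 16.75 tcp [ 538.  -103.9    8.2] yaw 178.7 w 12.2 F [ 0.5  0.3 -0.5] q [-0.4   0.65  1.65  0.    0.84 -1.95]
```

Emit:
step_arm(
  rows=[
    {"offset": [0,0,0.05],"roll": 0,"hand": 8},
    {"offset": [0,0,0.05],"roll": 0,"hand": 8},
    {"offset": [0,0,0.05],"roll": 0,"hand": 20},
    {"offset": [0,0,0.05],"roll": 0,"hand": 20},
    {"offset": [0,0,0.0],"roll": 0,"hand": 20},
    {"offset": [0,0,-1.0],"roll": 0,"hand": 20},
    {"offset": [0,0,-2.5],"roll": 0,"hand": 20},
    {"offset": [0,0,-4.3],"roll": 0,"hand": 40},
    {"offset": [0,0,-5.0],"roll": 0,"hand": 40},
  ],
)

```text
time: 17.65
tcp_pos: [538.9, -104.9, 136.7]
tool_rot: [0.037, 3.136, -0.004]
force: [-0.0, -1.0, -0.6]
gripper_width: 34.1
```

```bash
python3 w.py center_punch 12 25 w7; python3 go.py 507,387,145,167
```

```text
cam [ 471. -103.  282.]
center_punch 0.83 [272. 132. 296. 256.] 1424
ctr 539.3 -104.6 mid [ 536.9 -104.3] size 90 12 ang -1.1 ztop 15.4
t 17.75 tcp [ 538.8 -104.8  135.2] yaw 178.7 w 39.8 F [-0.8 -0.6 -0.3] q [-0.41  0.46  1.57  0.    1.11 -1.95]
507,387,145,167 offset [1.73, 19.64, -0.44] roll 11.7
```

Emit:
step_arm(
  rows=[
    {"offset": [1.73,19.64,-0.44],"roll": 11.7,"hand": 40},
    {"offset": [1.73,19.64,-0.44],"roll": 11.7,"hand": 40},
    {"offset": [1.73,19.64,-0.44],"roll": 11.7,"hand": 40},
    {"offset": [1.73,19.64,-0.44],"roll": 11.7,"hand": 40},
    {"offset": [1.73,19.64,-0.44],"roll": 11.7,"hand": 40},
    {"offset": [1.73,19.64,-0.44],"roll": 11.7,"hand": 40},
    {"offset": [1.73,19.64,-0.44],"roll": 11.7,"hand": 40},
    {"offset": [1.73,19.64,-0.44],"roll": 11.7,"hand": 40},
    {"offset": [1.73,19.64,-0.44],"roll": 11.7,"hand": 40},
    {"offset": [1.73,19.64,-0.44],"roll": 11.7,"hand": 40},
    {"offset": [1.73,19.64,-0.44],"roll": 11.7,"hand": 40},
    {"offset": [1.73,19.64,-0.44],"roll": 11.7,"hand": 40},
  ],
)

```text
time: 18.95
tcp_pos: [505.2, 387.8, 141.6]
tool_rot: [-0.354, -3.119, 0.003]
force: [0.4, -0.4, -0.3]
gripper_width: 40.3
```

```bash
python3 w.py drift 6 20 w8; python3 go.py 507,387,3,167
```

```text
cam [440. 403. 287.]
t 19.05 tcp [506.  386.4 142.5] yaw 166.9 w 39.9 F [ 0.2 -1.   0.1] q [ 0.47  0.64  1.25 -0.    1.25 -0.87]
507,387,3,167 offset [-0.04, 0.04, 5.58] roll -0.1
```

View pics/w8.png

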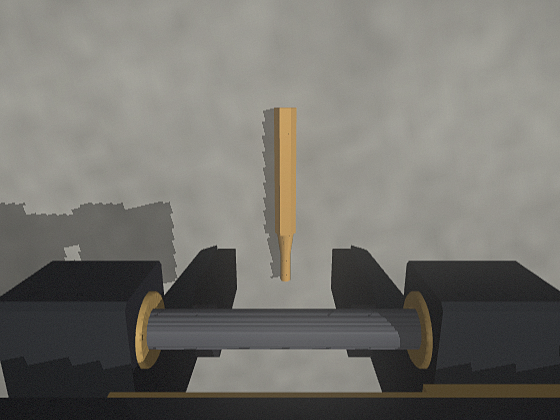

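The drift lies straight between the jaws: bar from about (287,107) to (287,234), nose tip at (286,281). The network missed it here, so I'll use those pixels.

```bash
python3 - <<'E'
from h import *; from ray import onplane
f=grab_frame("wrist"); W=cloud(f)
m=cv2.inRange(cv2.cvtColor(f["img"],cv2.COLOR_RGB2HSV),(8,90,90),(28,255,255))[:300]>0
m[:, :250]=0; m[:,330:]=0
p=W[:300][m]; p=p[p[:,2]>8]; (cx,cy),(w,h),a=cv2.minAreaRect(p[:,:2].astype(np.float32)); print(len(p),cx,cy,w,h,a,np.percentile(p[:,2],90))
A=onplane(f,(286.5,107),14)[:2];B=onplane(f,(287,234),14)[:2];C=onplane(f,(286,281),9)[:2]
print(A,B,C,np.linalg.norm(B-A),np.linalg.norm(C-A),np.degrees(np.arctan2(*(B-A)[::-1])),"mid",A+(B-A)*67.5/95)
E
python3 go.py 501,388.5,3,167
```

```text
2939 509.26873779296875 387.4330749511719 15.794024467468262 134.80599975585938 76.86952209472656 14.260511658695663
[444.36710475 402.89987789] [536.36698418 381.97136692] [577.12353741 371.75651003] 94.35030676119484 136.3604773214452 -12.81578217961582 mid [509.73544013 388.0296201 ]
t 19.1 tcp [506.2 386.2 142.8] yaw 166.9 w 40.3 F [0.1 0.6 0.2] q [ 0.47  0.64  1.25 -0.    1.25 -0.87]
501,388.5,3,167 offset [0.22, 0.05, 5.59] roll -0.1
```

Emit:
step_arm(
  rows=[
    {"offset": [0.13,0.09,1.8],"roll": 0,"hand": 40},
    {"offset": [0.13,0.09,3.5],"roll": 0,"hand": 40},
    {"offset": [0.13,0.09,4.9],"roll": 0,"hand": 40},
    {"offset": [0.13,0.09,5.45],"roll": 0,"hand": 40},
    {"offset": [0.13,0.09,5.57],"roll": 0,"hand": 40},
    {"offset": [0.13,0.09,5.57],"roll": 0,"hand": 9},
    {"offset": [0.13,0.09,5.57],"roll": 0,"hand": 9},
    {"offset": [0.13,0.09,5.57],"roll": 0,"hand": 9},
    {"offset": [0.13,0.09,5.57],"roll": 0,"hand": 9},
    {"offset": [0.13,0.09,5.57],"roll": 0,"hand": 9},
    {"offset": [0.13,0.09,5.57],"roll": 0,"hand": 9},
  ],
  squeeze=30,
)

```text
time: 20.2
tcp_pos: [504.0, 390.7, 5.7]
tool_rot: [0.356, 3.119, 0.001]
force: [-1.3, -1.5, 6.8]
gripper_width: 14.5
```

```bash
python3 go.py 537,51,140,178.6
```

```text
t 20.2 tcp [504.  390.7   5.7] yaw 167.0 w 14.5 F [-1.3 -1.5  6.8] q [ 0.48  0.81  1.35 -0.    0.98 -0.87]
537,51,140,178.6 offset [-4.36, -12.93, -5.38] roll -11.6
```

Emit:
step_arm(
  rows=[
    {"offset": [0,0,-0.5],"roll": 0,"hand": 9},
    {"offset": [0,0,-1.5],"roll": 0,"hand": 9},
    {"offset": [0,0,-3.0],"roll": 0,"hand": 9},
    {"offset": [-0.3,-0.9,-4.5],"roll": -1,"hand": 9},
    {"offset": [-0.8,-2.3,-5.38],"roll": -3,"hand": 9},
    {"offset": [-1.3,-4.0,-5.38],"roll": -5,"hand": 9},
    {"offset": [-1.9,-5.7,-5.38],"roll": -7,"hand": 9},
    {"offset": [-2.5,-7.4,-5.38],"roll": -9,"hand": 9},
    {"offset": [-3.1,-9.1,-5.38],"roll": -11,"hand": 9},
    {"offset": [-3.6,-10.8,-5.38],"roll": -11.6,"hand": 9},
    {"offset": [-4.1,-12.2,-5.38],"roll": -11.6,"hand": 9},
    {"offset": [-4.36,-12.93,-5.38],"roll": -11.6,"hand": 9},
  ],
)

```text
time: 21.4
tcp_pos: [536.7, 48.3, 139.6]
tool_rot: [0.043, 3.14, -0.001]
force: [0.4, 0.1, -1.9]
gripper_width: 13.9
```

```bash
python3 w.py drift 20 190 w9; python3 go.py 537,51,8.7,178.6
```

```text
cam [470.  50. 285.]
drift 0.72 [262. 114. 304. 397.] 8390
ctr 535.7 48.1 mid [533.6  48.8] size 122 16 ang -1.1 ztop 148.1
t 21.5 tcp [536.9  48.8 139.5] yaw 178.4 w 14.5 F [ 0.1  1.6 -2.2] q [-0.13  0.44  1.59 -0.    1.11 -1.67]
537,51,8.7,178.6 offset [0.0, 0.09, 5.23] roll -0.2
```

View pics/w9.png

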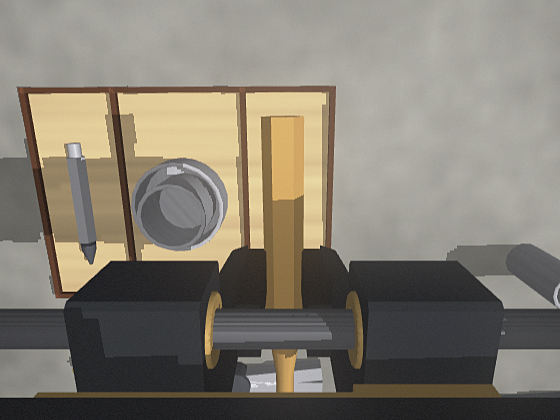

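The drift is held level over the +y bay, centred at about column 285. The center punch lies in the far bay at (80,200), and the two pots are nested at (180,205).

Emit:
step_arm(
  rows=[
    {"offset": [0,0.09,1.3],"roll": 0,"hand": 9},
    {"offset": [0,0.09,2.6],"roll": 0,"hand": 9},
    {"offset": [0,0.09,3.8],"roll": 0,"hand": 9},
    {"offset": [0,0.09,4.7],"roll": 0,"hand": 9},
    {"offset": [0,0.09,5.1],"roll": 0,"hand": 9},
    {"offset": [0,0.09,5.2],"roll": 0,"hand": 9},
    {"offset": [0,0.09,5.2],"roll": 0,"hand": 9},
  ],
)

```text
time: 22.2
tcp_pos: [537.0, 53.6, 9.6]
tool_rot: [0.039, 3.14, -0.0]
force: [0.2, -0.7, -0.6]
gripper_width: 14.2
```

```bash
python3 go.py
```

```text
t 22.2 tcp [537.   53.6   9.6] yaw 178.6 w 14.2 F [ 0.2 -0.7 -0.6] q [-0.12  0.63  1.68  0.    0.83 -1.66]
```

Emit:
step_arm(
  rows=[
    {"offset": [0,-0.07,0.0],"roll": 0,"hand": 9},
    {"offset": [0,-0.07,0.03],"roll": 0,"hand": 9},
    {"offset": [0,-0.07,0.03],"roll": 0,"hand": 20},
    {"offset": [0,-0.07,0.03],"roll": 0,"hand": 20},
    {"offset": [0,-0.07,0.03],"roll": 0,"hand": 20},
    {"offset": [0,-0.07,-0.5],"roll": 0,"hand": 20},
    {"offset": [0,-0.07,-1.5],"roll": 0,"hand": 20},
    {"offset": [0,-0.07,-3.0],"roll": 0,"hand": 30},
    {"offset": [0,-0.07,-5.0],"roll": 0,"hand": 50},
    {"offset": [0,-0.07,-5.6],"roll": 0,"hand": 50},
  ],
)

```text
time: 23.2
tcp_pos: [538.2, 51.3, 154.5]
tool_rot: [0.039, 3.133, -0.001]
force: [0.5, -1.0, -0.4]
gripper_width: 42.0
```

```bash
python3 w.py drift 12 25 w10; python3 go.py 599,241,165,90
```

```text
cam [470.  53. 300.]
drift 0.78 [272. 107. 293. 277.] 2539
ctr 542.1 51.3 mid [541.   51.5] size 134 15 ang -1.0 ztop 17.3
t 23.3 tcp [537.6  51.4 152. ] yaw 178.6 w 49.3 F [ 0.4  1.2 -0.6] q [-0.12  0.43  1.58 -0.    1.13 -1.67]
599,241,165,90 offset [-2.27, 7.65, -0.51] roll 88.6
```

Emit:
step_arm(
  rows=[
    {"offset": [-2.27,7.65,-0.5],"roll": 88.6,"hand": 56},
    {"offset": [-2.27,7.65,-0.5],"roll": 88.6,"hand": 56},
    {"offset": [-2.27,7.65,-0.5],"roll": 88.6,"hand": 56},
    {"offset": [-2.27,7.65,-0.5],"roll": 88.6,"hand": 56},
    {"offset": [-2.27,7.65,-0.5],"roll": 88.6,"hand": 56},
    {"offset": [-2.27,7.65,-0.5],"roll": 88.6,"hand": 56},
    {"offset": [-2.27,7.65,-0.5],"roll": 88.6,"hand": 56},
    {"offset": [-2.27,7.65,-0.5],"roll": 88.6,"hand": 56},
    {"offset": [-2.27,7.65,-0.5],"roll": 88.6,"hand": 56},
    {"offset": [-2.27,7.65,-0.5],"roll": 88.6,"hand": 56},
    {"offset": [-2.27,7.65,-0.5],"roll": 88.6,"hand": 56},
    {"offset": [-2.27,7.65,-0.5],"roll": 88.6,"hand": 56},
  ],
)

```text
time: 24.5
tcp_pos: [597.6, 241.1, 159.9]
tool_rot: [-2.222, -2.219, 0.003]
force: [-0.7, 0.3, -0.6]
gripper_width: 55.8
```

```bash
python3 w.py pot_slim 50 64 w11; python3 go.py 599,241,42,90
```

```text
cam [598. 308. 306.]
pot_slim 0.56 [265. 168. 306. 224.] 606
ctr 598.6 242.2 mid [598.4 242.1] size 28 27 ang -89.0 ztop 57.2
t 24.6 tcp [597.8 241.1 160.3] yaw 90.1 w 55.7 F [ 0.5  0.4 -0.2] q [ 0.2   0.64  1.2  -0.    1.3   0.2 ]
599,241,42,90 offset [-0.0, 0.06, 4.73] roll 0.1
```

View pics/w11.png

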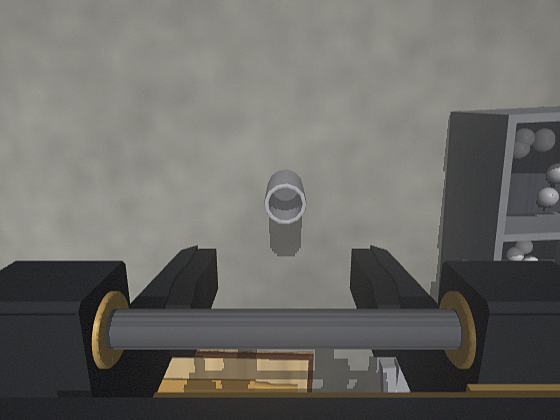

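The slim pot stands upright at (285,200), centred between the jaws, and the chest is well clear to the right.

Emit:
step_arm(
  rows=[
    {"offset": [0.04,0.03,1.6],"roll": 0,"hand": 56},
    {"offset": [0.04,0.03,3.2],"roll": 0,"hand": 56},
    {"offset": [0.04,0.03,4.4],"roll": 0,"hand": 56},
    {"offset": [0.04,0.03,4.69],"roll": 0,"hand": 56},
    {"offset": [0.04,0.03,4.69],"roll": 0,"hand": 56},
    {"offset": [0.04,0.03,4.69],"roll": 0,"hand": 24},
    {"offset": [0.04,0.03,4.69],"roll": 0,"hand": 24},
    {"offset": [0.04,0.03,4.69],"roll": 0,"hand": 24},
    {"offset": [0.04,0.03,4.69],"roll": 0,"hand": 24},
    {"offset": [0.04,0.03,4.69],"roll": 0,"hand": 24},
    {"offset": [0.04,0.03,4.69],"roll": 0,"hand": 24},
  ],
  squeeze=20,
)

```text
time: 25.7
tcp_pos: [599.2, 242.4, 44.9]
tool_rot: [2.222, 2.22, 0.002]
force: [-1.6, -0.4, 6.0]
gripper_width: 28.6
```

```bash
python3 go.py 540,-95,150,90
```

```text
t 25.7 tcp [599.2 242.4  44.9] yaw 90.0 w 28.6 F [-1.6 -0.4  6. ] q [0.2  0.77 1.3  0.   1.07 0.2 ]
540,-95,150,90 offset [-13.49, -2.35, -4.21] roll -0.0
```

Emit:
step_arm(
  rows=[
    {"offset": [0,0,-1.0],"roll": 0,"hand": 24},
    {"offset": [0,0,-2.8],"roll": 0,"hand": 24},
    {"offset": [-1.0,-0.15,-4.2],"roll": 0,"hand": 24},
    {"offset": [-2.6,-0.4,-4.6],"roll": 0,"hand": 24},
    {"offset": [-4.3,-0.7,-4.6],"roll": 0,"hand": 24},
    {"offset": [-6.0,-1.0,-4.6],"roll": 0,"hand": 24},
    {"offset": [-7.7,-1.3,-4.6],"roll": 0,"hand": 24},
    {"offset": [-9.4,-1.6,-4.6],"roll": 0,"hand": 24},
    {"offset": [-11.0,-1.9,-4.6],"roll": 0,"hand": 24},
    {"offset": [-12.5,-2.2,-4.6],"roll": 0,"hand": 24},
    {"offset": [-13.3,-2.35,-4.6],"roll": 0,"hand": 24},
    {"offset": [-13.5,-2.35,-4.6],"roll": 0,"hand": 24},
  ],
)

```text
time: 26.9
tcp_pos: [539.4, -97.1, 158.9]
tool_rot: [2.225, 2.218, -0.0]
force: [0.9, -0.4, -1.6]
gripper_width: 28.6
```

```bash
python3 w.py pot_middle 42 52 w12; python3 go.py 540,-27,54,90
```

```text
cam [540. -30. 305.]
pot_middle 0.87 [252.  58. 324. 132.] 993
ctr 541.2 -26.0 mid [541.6 -25.9] size 45 44 ang 48.3 ztop 47.4
t 27.0 tcp [539.9 -95.3 158.9] yaw 89.9 w 28.7 F [ 0.   0.1 -0.7] q [-0.39  0.44  1.54  0.    1.17 -0.39]
540,-27,54,90 offset [2.73, -0.0, 4.2] roll -0.1
```

View pics/w12.png

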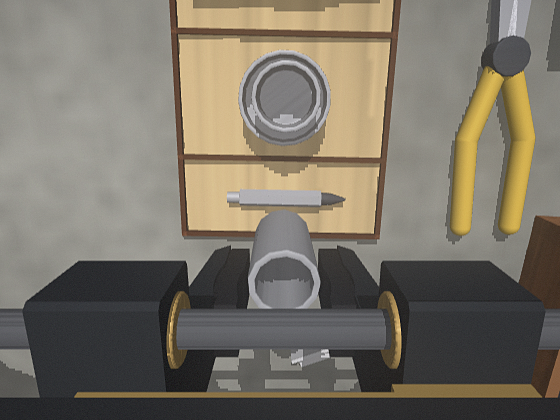

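Both pots are nested at (285,97): middle rim at 47.4 mm (47 expected), centre (541,-26). The slim pot is held upright.

Emit:
step_arm(
  rows=[
    {"offset": [1.2,0.06,0.3],"roll": 0,"hand": 24},
    {"offset": [2.3,0.06,0.8],"roll": 0,"hand": 24},
    {"offset": [2.76,0.06,1.4],"roll": 0,"hand": 24},
    {"offset": [2.76,0.06,1.9],"roll": 0,"hand": 24},
    {"offset": [2.76,0.06,2.2],"roll": 0,"hand": 24},
    {"offset": [2.76,0.06,2.2],"roll": 0,"hand": 24},
  ],
)

```text
time: 27.6
tcp_pos: [541.1, -26.4, 103.1]
tool_rot: [-2.222, -2.219, 0.001]
force: [0.4, -0.6, -0.9]
gripper_width: 28.5
```

```bash
python3 go.py 541.3,-26.2,55,90
```

```text
t 27.6 tcp [541.1 -26.4 103.1] yaw 89.9 w 28.5 F [ 0.4 -0.6 -0.9] q [-0.27  0.49  1.61 -0.    1.04 -0.26]
541.3,-26.2,55,90 offset [0.01, 0.01, 1.92] roll -0.1
```

Emit:
step_arm(
  rows=[
    {"offset": [0,0,0.5],"roll": 0,"hand": 24},
    {"offset": [0,0,1.0],"roll": 0,"hand": 24},
    {"offset": [0,0,1.5],"roll": 0,"hand": 24},
    {"offset": [0,0,1.8],"roll": 0,"hand": 24},
    {"offset": [0,0,1.92],"roll": 0,"hand": 24},
    {"offset": [0,0,1.92],"roll": 0,"hand": 24},
  ],
)

```text
time: 28.2
tcp_pos: [541.3, -26.3, 55.6]
tool_rot: [-2.222, -2.22, 0.0]
force: [-0.1, 0.7, -0.7]
gripper_width: 28.6
```

```bash
python3 go.py
```

```text
t 28.2 tcp [541.3 -26.3  55.6] yaw 89.9 w 28.6 F [-0.1  0.7 -0.7] q [-0.26  0.56  1.65  0.    0.93 -0.26]
```

Emit:
step_arm(
  rows=[
    {"offset": [0,0,0.05],"roll": 0,"hand": 24},
    {"offset": [0,0,0.05],"roll": 0,"hand": 24},
    {"offset": [0,0,0.05],"roll": 0,"hand": 50},
    {"offset": [0,0,0.05],"roll": 0,"hand": 50},
    {"offset": [0,0,0.05],"roll": 0,"hand": 50},
    {"offset": [0,0,-0.6],"roll": 0,"hand": 50},
    {"offset": [0,0,-2.0],"roll": 0,"hand": 50},
    {"offset": [0,0,-4.0],"roll": 0,"hand": 50},
    {"offset": [-1.5,0,-5.0],"roll": 0,"hand": 50},
    {"offset": [-3.0,0,-5.0],"roll": 0,"hand": 50},
    {"offset": [-3.0,0,-5.0],"roll": 0,"hand": 50},
  ],
)

```text
time: 29.3
tcp_pos: [541.5, -104.7, 181.7]
tool_rot: [2.225, 2.215, 0.0]
force: [-0.1, 0.5, -0.8]
gripper_width: 49.9
```

```bash
for a in "pot_slim 61 75 w13" "pot_middle 43 53 w14" "pot_wide 23 32 w15" "drift 12 25 w16" "center_punch 11 25 w17"; do python3 w.py $a; done; python3 go.py; python3 m.py | grep -E "angle|snips|drift|punch"
```

```text
cam [542. -37. 327.]
pot_slim 0.79 [261.  64. 303. 110.] 543
ctr 541.4 -27.1 mid [541.1 -27.1] size 28 27 ang -0.5 ztop 66.5
cam [542. -34. 327.]
pot_middle 0.57 [252.  57. 318. 124.] 846
ctr 541.2 -25.8 mid [541.3 -25.9] size 45 44 ang -28.1 ztop 47.5
cam [542. -33. 326.]
pot_wide 0.87 [239.  52. 328. 139.] 1028
ctr 540.2 -27.5 mid [540.  -27.5] size 64 64 ang -0.5 ztop 27.5
cam [542. -33. 327.]
cam [542. -33. 327.]
center_punch 0.63 [227. 180. 339. 201.] 1204
ctr 539.9 -103.3 mid [ 538.6 -103.3] size 91 13 ang -1.3 ztop 15.2
t 29.8 tcp [ 541.4 -100.8  180.9] yaw 90.0 w 50.5 F [-0.4  0.2  0. ] q [-0.4   0.42  1.5   0.    1.22 -0.4 ]
scene drift 902 ctr 705.3 -27.7 size 215 57 ang -88.9 ztop 20.0Traceback (most recent call last):
  File "m.py", line 16, in <module>
    print(c,n,len(p),"ctr",round(cx,1),round(cy,1),"size",round(w),round(h),"ang",round((a+90)%180-90,1),"ztop",np.percentile(p[:,2],90).round(1))
                                                                                                                ~~~~~~~~~~~~~^^^^^^^^^^^
    return _quantile_unchecked(
        a, q, axis, out, overwrite_input, method, keepdims, weights)
    return _ureduce(a,
                    func=_quantile_ureduce_func,
    ...<5 lines>...
                    overwrite_input=overwrite_input,
                    method=method)
    r = func(a, **kwargs)
    result = _quantile(arr,
                       quantiles=q,
    ...<2 lines>...
                       out=out,
                       weights=wgt)
    slices_having_nans = np.isnan(arr[-1, ...])
                                  ~~~^^^^^^^^^
IndexError: index -1 is out of bounds for axis 0 with size 0
```

View pics/w17.png

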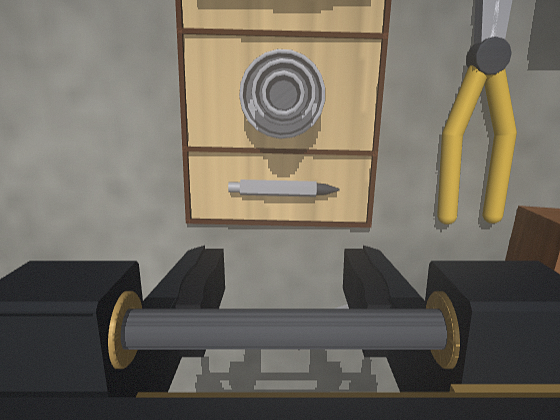

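All three pots are nested at (283,93), and the center punch is flat in its bay at (283,188). I'll check the whole tray once from the side camera and then hand in.

```bash
python3 - <<'E'
from h import *
f=grab_frame("side"); save(cv2.resize(f["img"][130:330,180:460],None,fx=2.5,fy=2.5),"end")
E
```

```text
(no output)
```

View pics/end.png

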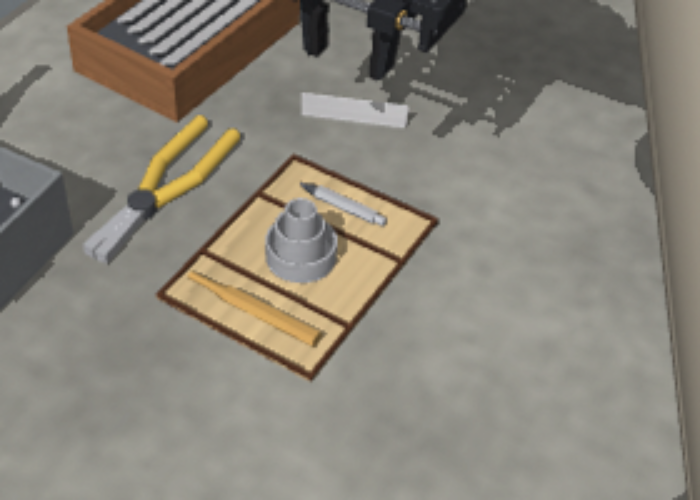

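The side view shows the drift in the chest-side bay at (255,308), the pots nested at (302,240) and the punch in the other bay at (345,203). The snips and angle look undisturbed and the gripper is clear.

```bash
python3 -c "
from workcell import arm
print(arm.job_done())"
```

```text
the job is handed in; nothing more can be done
None
```

The tray is set out as asked and I handed the job in after about 30 s of robot time; no verdict is reported.

**Placing, from the last wrist measurements** (tray centre about (539.5, -27) mm, yaw about -1.4°):

| Thing | Measured centre (mm) | Top or rim height (mm) | Expected height (mm) |
|---|---|---|---|
| Wide pot | (540.2, -27.5) | 27.5 | 27 |
| Middle pot | (541.2, -25.8) | 47.5 | 47 |
| Slim pot | (541.4, -27.1) | 66.5 | 66 |
| Center punch, bay away from the chest | (539.9, -103.3) | 15.2 | 15 |
| Drift, chest-side bay | (542.1, 51.3) | 17.3 | 17 |

Both punches lie within about 1° of lengthwise. The gripper ended clear of everything.

**Checks that failed:**
- **Drift:** the network did not find it in the last wrist view, where it was mostly out of frame. In the last scene view it took the snips for the drift. The drift row above was therefore measured just after it was laid down. The final side picture shows it still there.
- **Snips and angle:** the script stopped at that point, so I did not re-measure the angle. The network's mistaken "drift" region was the snips: centre (705.3, -27.7) against (705.1, -22.0) at the start, within the 15 mm limit. The final pictures show both looking undisturbed.

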